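# Click the lid of a specimen transport box shut all round

## Robot

A 6-joint arm with a two-finger parallel gripper is mounted at the origin on the work surface. World frame = base frame: x ahead of the robot, y to its left, z up, the work surface at z = 0. Lengths are in m, angles in degrees, forces in N, time in s.
With the tool pointing down it reaches from about 0.375 to 0.9 m from the base axis. Payload 3.1 kg.
Tool frame: the origin (TCP) lies on the centre line of the jaws, within the pads' length; the fingertips stand 14 mm ahead of it and the grasp point (between the pads) lies 5 mm behind it (bot.tips_ahead is the distance from the TCP to the fingertips, in m); z points along the fingers, y is the line along which they close (so a half turn about z gives the same grasp; the last joint's range is limited). The gripper opens to 87 mm and grips with 3 to 60 N. Pads are 19 mm wide; open, the fingers measure 117 mm over their backs; the gripper's body (75 mm by 190 mm) begins 51 mm behind the grasp point.
Start: joints at [-77.493, 30.224, 82.088, -0, 67.689, -10.227], TCP at [0.242, -0.576, 0.237] pointing down, gripper open.
Joint ranges: [-176.69, 176.69], [-43.24, 126.21], [12.49, 139.97], [-82, 262], [0, 151.66], [-163.58, 163.58]. Speed limits (degrees/s): [159.86, 159.86, 180, 180, 180, 180].

## Interface

Orientations are given as a 3x3 rotation matrix whose columns are the frame's x, y, z axes.
In Python, from rig import bot gives the robot as it stands.
- The arm moves only by the tool play_rows, never from a script. Its argument "moves" is a list that holds one entry, the list of rows, each a list of 6 numbers: the shift along the tool's x, y, z in mm, then the turn, a rotation vector about the tool's x, y, z in rad. A call has 1 to 5 rows; each row shifts and turns the commanded pose from where the row before left it, along the tool's axes as they then stand; what a row does not reach is not made up. A row lasts 1/10 s, in which the tool goes at most 50 mm and 8.59 degrees, less where a joint would pass 70% of its speed; a pose out of reach is approached as far as the arm can. A call with a gripper value outside its range is refused whole. "fingers" is the opening, from -1 (shut) to 1 (fully open), set as the call begins (left out, the last holds). The fingers move at their own pace and stop on an object; the grip force is fixed at half the most. Time passes only in rows, so rows that do not move let the fingers close. It gives the time, the measured TCP pose, the force, the opening and the grip force at its end, in the units of the state.
- bot.read_state(): the state, without advancing time (a new reading comes with each control period).
- bot.capture(name): name is "side" or "top" or "wrist"; returns a dict with "image" (384x512x3 uint8, blue, green, red), "fx", "fy", "cx", "cy" (pixels), "R" (3x3) and "t" (3): a world point X has camera coordinates R X + t. Camera axes: x right, y down, z forward; pixel columns grow to the right and rows downward; lengths in m; the calibration is good to about 2 mm. A picture is of the moment at which its call begins. There is no depth.
- bot.hand_in(): hands the job in; it is judged then, once.
Trained networks look in a picture, given as the dict that the camera call returned (one of the last four; its "shot" number tells which), for a name from the list of things; names that differ only in an ending like _2 or _b are one class to them, and where a whole thing is asked for, a point or a joint stands for the part that bears it (a point fixed in the world has none). Each returns a list of dicts, best first, with "confidence" (0 to 1); they miss things now and then, are a little off and sometimes report something else, mostly with a low value. They report only what shows in the picture. A call takes as long as a camera call. They do not tell look-alikes from the thing itself.
- bot.search_frame(picture, query): "centre" ([column, row] in pixels, amid what is visible of it).
- bot.silhouettes(picture, query): "pixels" (384x512 bool, what is visible of it) and "centre" ([column, row] in pixels, amid what is visible of it).
- bot.pinpoint(picture, query): "centre" ([column, row] in pixels: a listed point, or the origin of a listed thing).
The state is a dict: "time_s": time; "joint_positions": joint angles; "qvel": joint speeds; "tau": joint torques, N m; "position": TCP position; "tcp_rot": TCP orientation; "force": force on the tool from outside, world axes, zero at the start; "moment": the same for the moment, N m; "opening": opening from 0.0 (shut) to 1.0 (fully open); "grasp_force": force on a finger pad.
Only numpy, scipy, OpenCV 4.12 (cv2) and the standard library are available. Lean on these libraries where they do the work, as an engineer would, in place of code of your own. Each camera call takes 0.05 s, during which the arm holds its last target. There are 200 camera calls.

## Task

The lid of the specimen transport box on the desk is on but not clipped: press its rim down with the fingertips all the way round until all six sections have clicked shut and lie flush. Press firmly but do not crush the box, and leave it standing where it is: pick nothing up, and leave the jars, the tape and the thermometer alone.

Things in the scene. Friction and masses are not known exactly. Their poses are not given: they have to be found in the camera images.
- box: White specimen transport box, 1.6 kg, loose: tub 132 x 192 mm, grey snap-fit lid 140 x 200 mm, lid top 85 mm up. Origin: centre of its underside; y along its long side (robot's left at yaw 0), x away from the robot, z up. The lid's flat middle is fixed; its rim is slit into six springy grey sections 26 mm wide: two on each long edge (98 mm long), one on each short edge (83 mm).
- near_left (a joint): Angle (rad) of the rim section on the robot-side long edge, left half (seen from the robot), which bends about its inner edge. 0 = up, outer edge 9 mm raised, as at the start; 0.35 = clicked shut, flush with the lid's middle. It grows as the section is pressed down. Past half way (0.175) it snaps shut and stays; before that it springs back up. Takes about 7 N at its press point.
- near_left_press (a point): Point on the upper face of section near_left, middle of its length, 18 mm out from its bending line and 8 mm in from its outer edge; 85 mm above the desk when shut, about 6 mm higher when up. Its x axis points outwards along the face, y along the edge, z out of the face. Nearer the bending line it takes more force.
- near_right (a joint): Angle (rad) of the rim section on the robot-side long edge, right half (seen from the robot), which bends about its inner edge. 0 = up, outer edge 9 mm raised, as at the start; 0.35 = clicked shut, flush with the lid's middle. It grows as the section is pressed down. Past half way (0.175) it snaps shut and stays; before that it springs back up. Takes about 7 N at its press point.
- near_right_press (a point): Point on the upper face of section near_right, middle of its length, 18 mm out from its bending line and 8 mm in from its outer edge; 85 mm above the desk when shut, about 6 mm higher when up. Its x axis points outwards along the face, y along the edge, z out of the face. Nearer the bending line it takes more force.
- far_left (a joint): Angle (rad) of the rim section on the far long edge, left half (seen from the robot), which bends about its inner edge. 0 = up, outer edge 9 mm raised, as at the start; 0.35 = clicked shut, flush with the lid's middle. It grows as the section is pressed down. Past half way (0.175) it snaps shut and stays; before that it springs back up. Takes about 7 N at its press point.
- far_left_press (a point): Point on the upper face of section far_left, middle of its length, 18 mm out from its bending line and 8 mm in from its outer edge; 85 mm above the desk when shut, about 6 mm higher when up. Its x axis points outwards along the face, y along the edge, z out of the face. Nearer the bending line it takes more force.
- far_right (a joint): Angle (rad) of the rim section on the far long edge, right half (seen from the robot), which bends about its inner edge. 0 = up, outer edge 9 mm raised, as at the start; 0.35 = clicked shut, flush with the lid's middle. It grows as the section is pressed down. Past half way (0.175) it snaps shut and stays; before that it springs back up. Takes about 7 N at its press point.
- far_right_press (a point): Point on the upper face of section far_right, middle of its length, 18 mm out from its bending line and 8 mm in from its outer edge; 85 mm above the desk when shut, about 6 mm higher when up. Its x axis points outwards along the face, y along the edge, z out of the face. Nearer the bending line it takes more force.
- left_end (a joint): Angle (rad) of the rim section on the left short edge (seen from the robot), which bends about its inner edge. 0 = up, outer edge 9 mm raised, as at the start; 0.35 = clicked shut, flush with the lid's middle. It grows as the section is pressed down. Past half way (0.175) it snaps shut and stays; before that it springs back up. Takes about 7 N at its press point.
- left_end_press (a point): Point on the upper face of section left_end, middle of its length, 18 mm out from its bending line and 8 mm in from its outer edge; 85 mm above the desk when shut, about 6 mm higher when up. Its x axis points outwards along the face, y along the edge, z out of the face. Nearer the bending line it takes more force.
- right_end (a joint): Angle (rad) of the rim section on the right short edge (seen from the robot), which bends about its inner edge. 0 = up, outer edge 9 mm raised, as at the start; 0.35 = clicked shut, flush with the lid's middle. It grows as the section is pressed down. Past half way (0.175) it snaps shut and stays; before that it springs back up. Takes about 7 N at its press point.
- right_end_press (a point): Point on the upper face of section right_end, middle of its length, 18 mm out from its bending line and 8 mm in from its outer edge; 85 mm above the desk when shut, about 6 mm higher when up. Its x axis points outwards along the face, y along the edge, z out of the face. Nearer the bending line it takes more force.
- jar_a: Bystander: lidded specimen jar, 48 mm diameter, 62 mm high, loose, standing 35 to 75 mm off one end of the box. Origin: centre of its underside. Leave alone.
- jar_b: Bystander: lidded specimen jar, 48 mm diameter, 62 mm high, loose, standing 35 to 75 mm off one end of the box. Origin: centre of its underside. Leave alone.
- tape: Bystander: roll of white tape lying flat beyond the box, 72 mm diameter, 19 mm high, loose. Origin: centre of its underside. Leave alone.
- thermometer: Bystander: white hand-held ear thermometer lying beyond the box, 34 x 135 x 28 mm, long axis y, loose. Origin: under the middle of its 110 mm long body. Leave alone.
Not all that is in view belongs to the job. Of the things that look like the box, the largest one is meant.

How it is judged (in metres and radians):
At the end, for the whole second after the job is handed in: All six rim sections are shut (each joint above 0.29 rad), the box stands upright (within 0.05 rad) and at rest on the desk within 50 mm of where it started, and each bystander is within 30 mm of its start (value of joint each of near_left, near_right, far_left, far_right, left_end, right_end above 0.29 rad and distance of box from where it was at the start of the episode below 0.05 m and angle between box's own z axis and vertical below 0.05 rad and height (world z) of box below 0.008 m and linear speed of box below 0.02 m/s and distance of each of jar_a, jar_b, tape, thermometer from where it was at the start of the episode below 0.03 m); the robot touches nothing.
It fails at once if the box is lifted (more than 12 mm), tipped (more than 0.15 rad) or slid (more than 50 mm) (height (world z) of box above 0.012 m or angle between box's own z axis and vertical above 0.15 rad or distance of box from where it was at the start of the episode above 0.05 m).
It fails at once if the box or its lid is pressed by the fingers with more than 60 N (contact force between box and the fingers above 60 N).
It fails at once if the box is pushed with the arm or the gripper's body instead of the fingers (more than 5 N) (contact force between box and the arm above 5 N).
It fails at once if a jar, the tape or the thermometer is lifted or moved more than 30 mm (distance of any of jar_a, jar_b, tape, thermometer from where it was at the start of the episode above 0.03 m or height (world z) of any of jar_a, jar_b, tape, thermometer above 0.012 m).
It fails at once if a jar is knocked over (angle between any of jar_a, jar_b's own z axis and vertical above 0.5 rad).
It also fails if it takes over 51 s, if anything falls off the work surface, if the arm or the gripper's body presses on something with over 40 N, if the wrist force passes 120 N, or if a joint passes its speed limit or range.

## Working session

There is one attempt and no reset: what is moved stays moved. The work goes in short steps, Python scripts to look and compute and a tool call to move; the robot and the scene stay as the last step left them, time stands still between calls to the robot, and variables do not carry over. Pictures are saved under pics/ and viewed, at most 10 in all, crops included, and the job is handed in when it is done.

Besides the shell and the picture viewer there is one more tool, called after "Call:" as name(argument=value, ...) on one line, values as JSON. play_rows: Moves the arm, as the interface text tells. Its arguments: {"type":"object","properties":{"moves":{"type":"array","items":{"type":"array","items":{"type":"array","items":{"type":"number"}}}},"fingers":{"type":"number"}},"required":["moves"]}

```bash
mkdir -p pics; ls
cat > h.py <<'E'
import numpy as np, cv2
from rig import bot
def ray(p,uv):
    R=np.array(p["R"]);t=np.array(p["t"])
    d=R.T@np.array([(uv[0]-p["cx"])/p["fx"],(uv[1]-p["cy"])/p["fy"],1]); return -R.T@t,d
def atz(p,uv,z):
    o,d=ray(p,uv); return o+d*(z-o[2])/d[2]
def proj(p,X):
    c=np.array(p["R"])@np.array(X)+np.array(p["t"]); return np.array([p["fx"]*c[0]/c[2]+p["cx"],p["fy"]*c[1]/c[2]+p["cy"]])
E
python3 - <<'E'
from h import *
s=bot.read_state(); print(s["time_s"],s["position"],s["tcp_rot"],s["opening"],bot.tips_ahead)
for n in ["top","side"]:
    p=bot.capture(n); cv2.imwrite(f"pics/{n}1.png",p["image"])
    for q,z in [("box",0),("near_left_press",.091),("near_right_press",.091),("far_left_press",.091),("far_right_press",.091),("left_end_press",.091),("right_end_press",.091),("jar_a",0),("tape",0),("thermometer",0)]:
        for r in bot.pinpoint(p,q)[:3]:
            print(n,q,round(r["confidence"],2),np.round(r["centre"]),np.round(atz(p,r["centre"],z),3))
E
```

```text
pics
0.0 [ 0.24140529 -0.57577172  0.23559622] [[ 9.22289749e-01  3.86498865e-01 -4.96880388e-04]
 [ 3.86499042e-01 -9.22287546e-01  2.04292185e-03]
 [ 3.31320383e-04 -2.07620967e-03 -9.99997790e-01]] 0.9980001840632842 0.014
top box 0.83 [338. 298.] [ 0.381 -0.159  0.   ]
top box 0.82 [300. 131.] [ 0.825 -0.078 -0.   ]
top box 0.62 [245. 235.] [0.541 0.075 0.   ]
top near_left_press 0.74 [312. 102.] [ 0.869 -0.101  0.091]
top near_left_press 0.72 [247. 263.] [0.462 0.068 0.091]
top near_left_press 0.53 [338. 322.] [ 0.328 -0.138  0.091]
top near_right_press 0.84 [372. 306.] [ 0.363 -0.219  0.091]
top near_right_press 0.78 [285. 106.] [ 0.859 -0.032  0.091]
top near_right_press 0.75 [277. 238.] [ 0.52  -0.005  0.091]
top far_left_press 0.7 [215. 223.] [0.558 0.143 0.091]
top far_left_press 0.66 [322. 285.] [ 0.41  -0.106  0.091]
top far_left_press 0.56 [320. 135.] [ 0.779 -0.118  0.091]
top far_right_press 0.77 [246. 196.] [0.622 0.07  0.091]
top far_right_press 0.63 [293. 135.] [ 0.778 -0.049  0.091]
top far_right_press 0.62 [346. 270.] [ 0.443 -0.165  0.091]
top left_end_press 0.91
[... 1185 characters left out ...]
.] [0.622 0.064 0.091]
side far_right_press 0.64 [354. 177.] [ 0.438 -0.137  0.091]
side far_right_press 0.59 [228. 165.] [ 0.762 -0.026  0.091]
side left_end_press 0.81 [286. 229.] [0.49  0.139 0.091]
side left_end_press 0.7 [383. 198.] [ 0.343 -0.082  0.091]
side left_end_press 0.62 [231. 145.] [ 0.819 -0.124  0.091]
side right_end_press 0.57 [207. 168.] [0.802 0.016 0.091]
side right_end_press 0.53 [370. 171.] [ 0.413 -0.189  0.091]
side right_end_press 0.52 [275. 184.] [ 0.602 -0.008  0.091]
side jar_a 0.64 [270. 192.] [ 0.658 -0.082  0.   ]
side jar_a 0.56 [279. 293.] [0.451 0.236 0.   ]
side tape 0.68 [217. 264.] [0.619 0.232 0.   ]
side thermometer 0.82 [217. 218.] [0.722 0.091 0.   ]
```

Run:
```python
import cv2
a=cv2.imread("pics/top1.png");cv2.imwrite("pics/c1.png",cv2.resize(a[70:350,150:420],None,fx=2.1,fy=2.1,interpolation=2))
a=cv2.imread("pics/side1.png");cv2.imwrite("pics/c2.png",cv2.resize(a[110:350,160:430],None,fx=2.4,fy=2.4,interpolation=2))
```

```text
(no output)
```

View pics/c1.png

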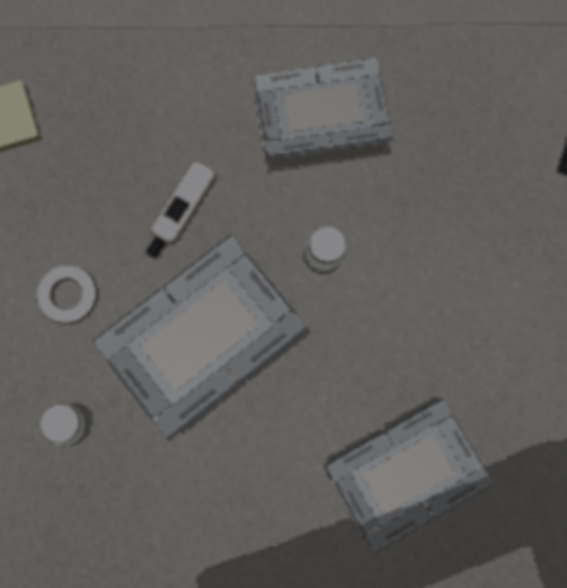

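View pics/c2.png

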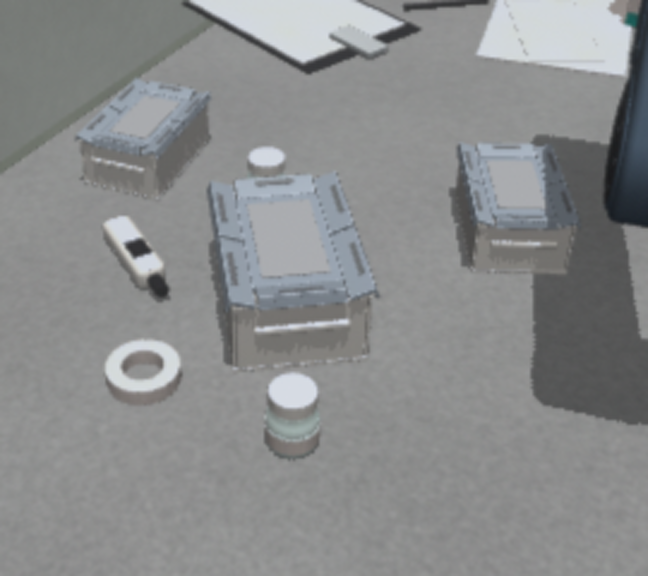

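The top view shows three look-alike boxes, at about (246,231), (303,120) and (344,297). The middle one at (246,231) is clearly the largest, with jars off both its ends and the tape and thermometer beyond it. It is the one meant, and the enlarged crop confirms it. Next I'll fit its pose from the press points.

```bash
cat >> h.py <<'E'
P={"near_left":(-.062,.051),"near_right":(-.062,-.051),"far_left":(.062,.051),"far_right":(.062,-.051),"left_end":(0,.092),"right_end":(0,-.092)}
def W(x,l,z): 
    c,s=np.cos(x[2]),np.sin(x[2]); return np.array([x[0]+c*l[0]-s*l[1],x[1]+s*l[0]+c*l[1],z])
E
python3 - <<'E'
from h import *
from scipy.optimize import least_squares
obs=[];pics=[]
x0=[.541,.077,.65]
for n in ["top","side"]:
    p=bot.capture(n);pics.append(p)
    for q,l in P.items():
        for r in bot.pinpoint(p,q+"_press"):
            if np.linalg.norm(proj(p,W(x0,l,.091))-r["centre"])<12: obs.append((p,q,l,r["centre"]));break
f=lambda x:np.concatenate([proj(p,W(x,l,.091))-c for p,q,l,c in obs])
r=least_squares(f,x0,loss="soft_l1"); x=r.x; print(x,np.degrees(x[2]))
for o,e in zip(obs,f(x).reshape(-1,2)): print(o[1],np.round(e,1))
np.save("x.npy",x)
s=bot.read_state();R=np.array(s["tcp_rot"])
for q,l in P.items():print(q,np.round(W(x,l,.085),4))
out=[]
for p in pics:
    im=cv2.resize(p["image"],None,fx=4,fy=4,interpolation=2)
    # outer edge up: approx 3 mm inward lean, z .094 ; middle: 44x74
    for z,hx,hy in [(.094,.0685,.0985),(.085,.044,.074),(0,.066,.096)]:
        pts=np.array([proj(p,W(x,(a*hx,b*hy),z))*4 for a,b in[(1,1),(1,-1),(-1,-1),(-1,1)]]).astype(int)
        cv2.polylines(im,[pts],True,(0,255,0) if z else (0,0,255),1)
    c=(proj(p,W(x,(0,0),.08))*4).astype(int); out.append(im[c[1]-240:c[1]+240,c[0]-200:c[0]+200])
cv2.imwrite("pics/fit.png",np.hstack(out))
E
```

```text
[0.54372226 0.06836905 0.65696073] 37.64107708341504
near_left [1.3 1.6]
near_right [ 0.1 -4.4]
far_left [-4.3 -3.5]
far_right [-1.3 -0.4]
left_end [-0.4  1.6]
right_end [0.6 1.4]
near_left [ 5.5 -1.6]
near_right [ 1.6 -4.1]
far_left [-2.4 -2.3]
far_right [-2.5  0.3]
left_end [-0.6  1.4]
right_end [ 1.2 -0.1]
near_left [0.4635 0.0709 0.085 ]
near_right [ 0.5258 -0.0099  0.085 ]
far_left [0.5617 0.1466 0.085 ]
far_right [0.624  0.0658 0.085 ]
left_end [0.4875 0.1412 0.085 ]
right_end [ 0.5999 -0.0045  0.085 ]
```

View pics/fit.png

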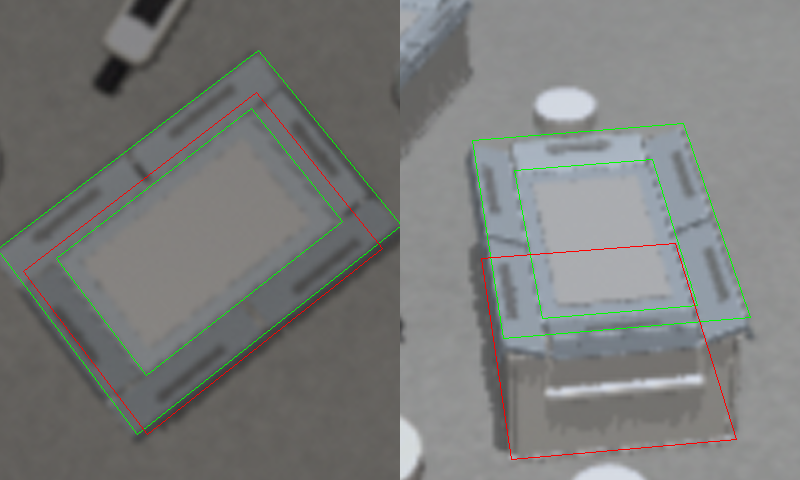

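Call:
play_rows(moves=[[[0,0,0,0,0,-0.13],[0,0,0,0,0,-0.13],[42,-15,0,0,0,0],[42,-15,0,0,0,0],[42,-15,0,0,0,0]]], fingers=-1)

```text
time_s: 2.3
position: [0.3143, -0.4628, 0.2365]
tcp_rot: [[0.793, 0.609, 0.0], [0.609, -0.793, 0.0], [0.0, 0.0, -1.0]]
force: [0.1, 0.2, 0.2]
opening: 0.635
grasp_force: 0.0
```

Call:
play_rows(moves=[[[42,-15,0,0,0,0],[42,-15,0,0,0,0],[42,-15,0,0,0,0],[42,-15,0,0,0,0],[42,-15,0,0,0,0]]])

```text
time_s: 2.8
position: [0.4352, -0.2747, 0.2368]
tcp_rot: [[0.792, 0.61, 0.001], [0.61, -0.792, -0.001], [0.0, 0.001, -1.0]]
force: [0.7, -0.9, -0.3]
opening: 0.174
grasp_force: 0.0
```

Call:
play_rows(moves=[[[42,-15,0,0,0,0],[42,-15,0,0,0,0],[42,-15,0,0,0,0],[42,-15,0,0,0,0],[0,0,0,0,0,0]]])

```text
time_s: 3.3
position: [0.5331, -0.1217, 0.2368]
tcp_rot: [[0.788, 0.616, 0.002], [0.615, -0.788, 0.001], [0.002, 0.0, -1.0]]
force: [0.0, -1.5, 0.2]
opening: 0.006
grasp_force: 0.0
```

```bash
cat >> h.py <<'E'
def where():
    s=bot.read_state();x=np.load("x.npy");p=np.array(s["position"]);c,sn=np.cos(x[2]),np.sin(x[2]);d=p[:2]-x[:2]
    R=np.array(s["tcp_rot"])
    print("t",s["time_s"],"box x,y mm",np.round([1e3*(c*d[0]+sn*d[1]),1e3*(-sn*d[0]+c*d[1])],1),"tip z",round(1e3*(p[2]-.014),1),"F",np.round(s["force"],1),"open",s["opening"],"yaw",np.degrees(np.arctan2(R[1,0],R[0,0])),R[:,2])
    for q,l in P.items():
        print(q,"tool move",np.round(R.T@np.append(W(x,l,.085)[:2]-p[:2],0)*1e3,1))
E
python3 -c "from h import *;where()"
```

```text
t 3.3 box x,y mm [-124.5 -144. ] tip z 222.8 F [ 0.  -1.5  0.2] open 0.0063480683683984455 yaw 37.98835649716815 [ 0.00205647  0.00125728 -0.9999971 ]
near_left tool move [ 6.370e+01 -1.946e+02  1.000e-01]
near_right tool move [ 63.  -92.6   0.1]
far_left tool move [ 187.7 -193.9    0.4]
far_right tool move [187.  -91.9   0.4]
left_end tool move [ 1.259e+02 -2.352e+02  2.000e-01]
right_end tool move [124.8 -51.2   0.3]
```

Call:
play_rows(moves=[[[32,-46,0,0,0,0],[32,-46,0,0,0,0],[0,0,45,0,0,0],[0,0,45,0,0,0],[0,0,25,0,0,0]]])

```text
time_s: 3.8
position: [0.5242, -0.0258, 0.1192]
tcp_rot: [[0.791, 0.611, -0.003], [0.611, -0.791, 0.001], [-0.002, -0.003, -1.0]]
force: [-0.6, 0.9, 0.4]
opening: 0.001
grasp_force: 0.0
```

Call:
play_rows(moves=[[[0,0,4,0,0,0],[0,0,4,0,0,0],[0,0,4,0,0,0],[0,0,0,0,0,0],[0,0,0,0,0,0]]])

```text
time_s: 4.3
position: [0.5266, -0.0266, 0.1106]
tcp_rot: [[0.792, 0.61, 0.002], [0.61, -0.792, -0.001], [0.001, 0.002, -1.0]]
force: [-0.1, -0.2, 0.3]
opening: 0.005
grasp_force: 0.0
```

```bash
python3 -c "from h import *;where()"
```

```text
t 4.3 box x,y mm [-71.5 -64.8] tip z 96.6 F [-0.1 -0.2  0.3] open 0.004504921430436484 yaw 37.62124962802177 [ 2.17434932e-03 -5.97197866e-04 -9.99997458e-01]
near_left tool move [   9.5 -115.8   -0.2]
near_right tool move [  9.5 -13.8  -0. ]
far_left tool move [ 133.5 -115.8   -0. ]
far_right tool move [133.5 -13.8   0.2]
left_end tool move [  71.5 -156.8   -0.2]
right_end tool move [71.5 27.2  0.1]
```

Call:
play_rows(moves=[[[10,-14,0,0,0,0],[0,0,0,0,0,0],[0,0,4,0,0,0],[0,0,4,0,0,0],[0,0,4,0,0,0]]])

```text
time_s: 4.8
position: [0.5256, -0.0097, 0.0987]
tcp_rot: [[0.792, 0.61, 0.001], [0.61, -0.792, -0.0], [0.0, 0.001, -1.0]]
force: [-8.8, 0.4, 46.9]
opening: 0.005
grasp_force: 23.5
```

Call:
play_rows(moves=[[[0,0,0,0,0,0],[0,0,0,0,0,0],[0,0,0,0,0,0]]])

```text
time_s: 5.1
position: [0.5255, -0.0096, 0.0992]
tcp_rot: [[0.792, 0.61, 0.001], [0.61, -0.792, -0.001], [0.0, 0.001, -1.0]]
force: [-3.4, -0.7, 16.2]
opening: 0.003
grasp_force: 8.0
```

```bash
python3 -c "from h import *;where()"
```

```text
t 5.1 box x,y mm [-62.1 -50.6] tip z 85.2 F [-3.4 -0.7 16.2] open 0.0031466269473095524 yaw 37.62354790910211 [ 1.00498512e-03 -5.13335769e-04 -9.99999363e-01]
near_left tool move [ 0.000e+00 -1.016e+02 -1.000e-01]
near_right tool move [0.1 0.4 0. ]
far_left tool move [ 124.  -101.7   -0. ]
far_right tool move [1.241e+02 3.000e-01 1.000e-01]
left_end tool move [ 6.200e+01 -1.426e+02 -1.000e-01]
right_end tool move [62.1 41.4  0.1]
```

Near_right is flush at 85 mm with 16 N. I'll press the next sections more slowly.

Call:
play_rows(moves=[[[0,0,-20,0,0,0],[0,-34,0,0,0,0],[0,-34,0,0,0,0],[0,-34,0,0,0,0],[0,0,0,0,0,0]]])

```text
time_s: 5.6
position: [0.4586, 0.074, 0.117]
tcp_rot: [[0.79, 0.613, -0.006], [0.613, -0.79, 0.001], [-0.004, -0.004, -1.0]]
force: [0.1, -0.6, -0.8]
opening: 0.004
grasp_force: 0.0
```

Call:
play_rows(moves=[[[0,0,6,0,0,0],[0,0,4,0,0,0],[0,0,2,0,0,0],[0,0,2,0,0,0],[0,0,2,0,0,0]]])

```text
time_s: 6.1
position: [0.4636, 0.0712, 0.1012]
tcp_rot: [[0.793, 0.61, 0.001], [0.61, -0.793, 0.0], [0.001, 0.0, -1.0]]
force: [0.5, 0.3, -0.3]
opening: 0.005
grasp_force: 0.0
```

Call:
play_rows(moves=[[[0,0,2,0,0,0],[0,0,1,0,0,0],[0,0,1,0,0,0],[0,0,0,0,0,0],[0,0,0,0,0,0]]])

```text
time_s: 6.6
position: [0.4635, 0.0715, 0.0992]
tcp_rot: [[0.792, 0.611, 0.002], [0.611, -0.792, -0.001], [0.001, 0.002, -1.0]]
force: [-2.5, -1.1, 16.7]
opening: 0.009
grasp_force: 8.7
```

```bash
python3 -c "from h import *;where()"
```

```text
t 6.6 box x,y mm [-61.7  51.5] tip z 85.2 F [-2.5 -1.1 16.7] open 0.009235919174434552 yaw 37.65086316075982 [ 1.85963238e-03 -5.48767392e-04 -9.99998120e-01]
near_left tool move [-0.3  0.5  0. ]
near_right tool move [ -0.4 102.5   0.2]
far_left tool move [1.237e+02 5.000e-01 1.000e-01]
far_right tool move [123.6 102.5   0.3]
left_end tool move [ 61.7 -40.5   0. ]
right_end tool move [ 61.6 143.5   0.3]
```

Call:
play_rows(moves=[[[0,0,-20,0,0,0],[31,-21,0,0,0,0],[31,-21,0,0,0,0],[0,0,0,0,0,0],[0,0,4,0,0,0]]])

```text
time_s: 7.1
position: [0.4867, 0.1435, 0.1136]
tcp_rot: [[0.791, 0.612, 0.001], [0.612, -0.791, -0.0], [0.001, 0.001, -1.0]]
force: [0.1, -1.0, -0.6]
opening: 0.003
grasp_force: 0.0
```

Call:
play_rows(moves=[[[0,0,4,0,0,0],[0,0,2,0,0,0],[0,0,2,0,0,0],[0,0,2,0,0,0],[0,0,2,0,0,0]]])

```text
time_s: 7.6
position: [0.4864, 0.1422, 0.1012]
tcp_rot: [[0.792, 0.61, -0.0], [0.61, -0.792, -0.0], [-0.0, 0.0, -1.0]]
force: [0.2, 0.9, 0.2]
opening: 0.007
grasp_force: 0.0
```

Call:
play_rows(moves=[[[0,0,2,0,0,0],[0,0,1,0,0,0],[0,0,1,0,0,0],[0,0,0,0,0,0],[0,0,0,0,0,0]]])

```text
time_s: 8.1
position: [0.4868, 0.1423, 0.0993]
tcp_rot: [[0.792, 0.611, 0.001], [0.611, -0.792, -0.001], [0.001, 0.001, -1.0]]
force: [-3.8, -1.2, 15.6]
opening: 0.009
grasp_force: 8.0
```

```bash
python3 -c "from h import *;where()"
```

```text
t 8.1 box x,y mm [ 0.1 93.3] tip z 85.3 F [-3.8 -1.2 15.6] open 0.008853002123258093 yaw 37.65358364027067 [ 1.30438886e-03 -7.65861655e-04 -9.99998856e-01]
near_left tool move [-62.1  42.3   0. ]
near_right tool move [-62.1 144.3   0.2]
far_left tool move [61.9 42.3  0.1]
far_right tool move [ 61.9 144.3   0.2]
left_end tool move [-0.1  1.3  0. ]
right_end tool move [-1.000e-01  1.853e+02  3.000e-01]
```

Far_left next.

Call:
play_rows(moves=[[[0,0,-20,0,0,0],[31,21,0,0,0,0],[31,21,0,0,0,0],[0,0,0,0,0,0],[0,0,4,0,0,0]]])

```text
time_s: 8.6
position: [0.5619, 0.1471, 0.1134]
tcp_rot: [[0.792, 0.61, 0.001], [0.61, -0.792, -0.0], [0.001, 0.001, -1.0]]
force: [-0.3, 0.4, -0.2]
opening: 0.005
grasp_force: 0.0
```

Call:
play_rows(moves=[[[0,0,4,0,0,0],[0,0,2,0,0,0],[0,0,2,0,0,0],[0,0,2,0,0,0],[0,0,2,0,0,0]]])

```text
time_s: 9.1
position: [0.5607, 0.1474, 0.1013]
tcp_rot: [[0.792, 0.611, -0.0], [0.611, -0.792, -0.0], [-0.001, -0.0, -1.0]]
force: [-0.9, 0.5, 0.5]
opening: 0.009
grasp_force: 0.0
```

Call:
play_rows(moves=[[[0,0,2,0,0,0],[0,0,1,0,0,0],[0,0,1,0,0,0],[0,0,0,0,0,0],[0,0,0,0,0,0]]])

```text
time_s: 9.6
position: [0.5608, 0.1473, 0.0993]
tcp_rot: [[0.792, 0.611, -0.0], [0.611, -0.792, -0.0], [-0.001, 0.0, -1.0]]
force: [-3.1, -0.2, 14.5]
opening: 0.005
grasp_force: 6.8
```

```bash
python3 -c "from h import *;where()"
```

```text
t 9.6 box x,y mm [61.7 52.1] tip z 85.3 F [-3.1 -0.2 14.5] open 0.004563924318436701 yaw 37.65158486365251 [-3.65506495e-04 -3.92779889e-04 -9.99999856e-01]
near_left tool move [-1.237e+02  1.100e+00  1.000e-01]
near_right tool move [-1.237e+02  1.031e+02  1.000e-01]
far_left tool move [ 0.3  1.1 -0. ]
far_right tool move [  0.3 103.1   0. ]
left_end tool move [-61.7 -39.9   0. ]
right_end tool move [-61.7 144.1   0. ]
```

Call:
play_rows(moves=[[[0,0,-20,0,0,0],[0,34,0,0,0,0],[0,34,0,0,0,0],[0,35,0,0,0,0],[0,0,0,0,0,0]]])

```text
time_s: 10.1
position: [0.6278, 0.0619, 0.1177]
tcp_rot: [[0.794, 0.608, 0.005], [0.608, -0.794, -0.002], [0.003, 0.004, -1.0]]
force: [0.6, -0.0, 0.4]
opening: 0.003
grasp_force: 0.0
```

Call:
play_rows(moves=[[[0,0,6,0,0,0],[0,0,4,0,0,0],[0,0,2,0,0,0],[0,0,2,0,0,0],[0,0,2,0,0,0]]])

```text
time_s: 10.6
position: [0.6231, 0.0667, 0.1012]
tcp_rot: [[0.791, 0.611, -0.002], [0.611, -0.791, 0.0], [-0.001, -0.001, -1.0]]
force: [-1.1, 0.1, 0.5]
opening: 0.005
grasp_force: 0.0
```

Call:
play_rows(moves=[[[0,0,2,0,0,0],[0,0,1,0,0,0],[0,0,1,0,0,0],[0,0,0,0,0,0],[0,0,0,0,0,0]]])

```text
time_s: 11.1
position: [0.623, 0.0665, 0.0994]
tcp_rot: [[0.792, 0.611, -0.002], [0.611, -0.792, 0.0], [-0.001, -0.001, -1.0]]
force: [-3.3, 1.0, 12.0]
opening: 0.003
grasp_force: 6.3
```

```bash
python3 -c "from h import *;where()"
```

```text
t 11.1 box x,y mm [ 61.7 -49.9] tip z 85.4 F [-3.3  1.  12. ] open 0.002743813744426165 yaw 37.658178479639496 [-1.75201507e-03  4.76815588e-04 -9.99998352e-01]
near_left tool move [-123.6 -100.9    0.3]
near_right tool move [-1.237e+02  1.100e+00  1.000e-01]
far_left tool move [ 4.000e-01 -1.009e+02  1.000e-01]
far_right tool move [ 0.3  1.1 -0. ]
left_end tool move [ -61.6 -141.9    0.3]
right_end tool move [-61.7  42.1   0. ]
```

Call:
play_rows(moves=[[[0,0,-20,0,0,0],[-31,21,0,0,0,0],[-31,22,0,0,0,0],[0,0,0,0,0,0],[0,0,4,0,0,0]]])

```text
time_s: 11.6
position: [0.6011, -0.0066, 0.1136]
tcp_rot: [[0.793, 0.609, 0.0], [0.609, -0.793, 0.0], [0.0, -0.0, -1.0]]
force: [0.3, -0.5, -0.5]
opening: 0.003
grasp_force: 0.0
```

Call:
play_rows(moves=[[[0,0,4,0,0,0],[0,0,2,0,0,0],[0,0,2,0,0,0],[0,0,2,0,0,0],[0,0,2,0,0,0]]])

```text
time_s: 12.1
position: [0.6011, -0.0053, 0.1011]
tcp_rot: [[0.792, 0.611, -0.0], [0.611, -0.792, 0.001], [0.0, -0.001, -1.0]]
force: [0.1, 0.1, 0.5]
opening: 0.003
grasp_force: 0.0
```

Call:
play_rows(moves=[[[0,0,2,0,0,0],[0,0,1,0,0,0],[0,0,1,0,0,0],[0,0,0,0,0,0],[0,0,0,0,0,0]]])

```text
time_s: 12.6
position: [0.6008, -0.0053, 0.0993]
tcp_rot: [[0.792, 0.611, -0.0], [0.611, -0.792, 0.001], [0.0, -0.001, -1.0]]
force: [-3.9, 0.6, 12.1]
opening: 0.009
grasp_force: 6.5
```

```bash
python3 -c "from h import *;where()"
```

```text
t 12.6 box x,y mm [  0.2 -93.2] tip z 85.3 F [-3.9  0.6 12.1] open 0.008918349360603487 yaw 37.639442428018 [-3.75672972e-04  7.62560393e-04 -9.99999639e-01]
near_left tool move [-6.220e+01 -1.442e+02  1.000e-01]
near_right tool move [-62.2 -42.2   0. ]
far_left tool move [ 6.180e+01 -1.442e+02  1.000e-01]
far_right tool move [ 61.8 -42.2   0. ]
left_end tool move [  -0.2 -185.2    0.2]
right_end tool move [-0.2 -1.2  0. ]
```

Call:
play_rows(moves=[[[0,0,-40,0,0,0],[0,0,-45,0,0,0],[0,0,-45,0,0,0],[-30,40,0,0,0,0],[-30,40,0,0,0,0]]])

```text
time_s: 13.1
position: [0.6035, -0.1054, 0.2296]
tcp_rot: [[0.789, 0.614, 0.004], [0.614, -0.789, -0.001], [0.003, 0.003, -1.0]]
force: [1.7, -0.1, 0.6]
opening: 0.004
grasp_force: 0.0
```

Call:
play_rows(moves=[[[-30,40,0,0,0,0],[-30,40,0,0,0,0],[-30,40,0,0,0,0],[-30,40,0,0,0,0],[0,0,0,0,0,0]]])

```text
time_s: 13.6
position: [0.6048, -0.3133, 0.2268]
tcp_rot: [[0.796, 0.605, 0.001], [0.605, -0.796, -0.004], [-0.001, 0.004, -1.0]]
force: [0.5, 0.2, 0.7]
opening: 0.003
grasp_force: 0.0
```

Run:
```python
from h import *
x=np.load("x.npy");out=[]
for n in ["top","side"]:
    p=bot.capture(n)
    im=cv2.resize(p["image"],None,fx=4,fy=4,interpolation=2)
    c=(proj(p,W(x,(0,0),.08))*4).astype(int); out.append(im[c[1]-280:c[1]+280,c[0]-200:c[0]+200])
    for q in ["jar_a","tape","thermometer"]:
        for r in bot.pinpoint(p,q)[:2]: print(n,q,np.round(atz(p,r["centre"],0),3))
cv2.imwrite("pics/end.png",np.hstack(out))
```

```text
top jar_a [ 0.658 -0.076  0.   ]
top jar_a [0.457 0.23  0.   ]
top tape [0.598 0.236 0.   ]
top thermometer [0.72  0.085 0.   ]
side jar_a [ 0.644 -0.077  0.   ]
side jar_a [0.453 0.234 0.   ]
side tape [0.619 0.224 0.   ]
side tape [ 0.513 -0.021  0.   ]
side thermometer [0.721 0.086 0.   ]
```

View pics/end.png

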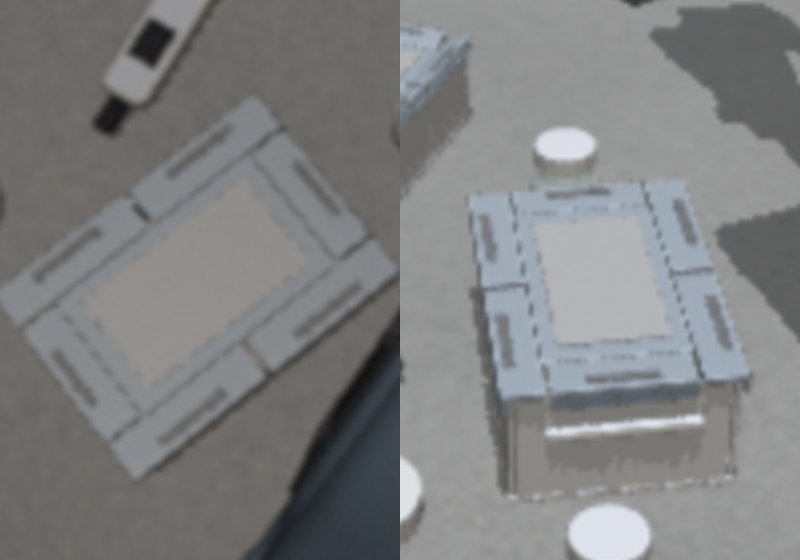

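The lid is flat all round in both views: the corner seams line up, nothing is raised, and the bystanders are where they were. The left half shows the top camera's view, with the box centred near (200,290). The right half shows the side camera's view, with the box near (605,290).

```bash
python3 -c "
from rig import bot
print(bot.hand_in())"
```

```text
the job is handed in; nothing more can be done
None
```

I pressed all six rim sections flush, and the last pictures show the lid flat all round and the box and bystanders where they started; the job is handed in, but no verdict was returned.

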